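Hang the screwdriver in the middle slot of the tool rack

TASK

Take the standing screwdriver out of its bench block and hang it, handle up, in the empty middle slot of the tool rack, between the two spanners: slide its shank in from the slot's open front, past the sprung rollers of the catch under it until the catch has snapped shut behind it, press it home against the stop with about 10 N for a moment, then leave the handle resting on the rack. Feel your way: never press on the rack with more than 15 N, and do not knock or shift the spanners.

Things in the scene. Friction and masses are not known exactly. Their poses are not given: they have to be found in the camera images.
- rack: Small metal tool rack, fixed: a slotted steel plate (129 mm along x, 112 to 132 mm along y, 5 mm thick, top face 155 mm above the worktop) on two legs at its back. Origin at worktop height; z up; prongs and open slot ends point to -x. Slots run along x from the prong tips at x = -60 mm to x = +49 mm: two outer ones at y = -36 and +36 mm (13 mm wide, spanners hang near x = 30 mm) and the middle one at y = 0
- slot (a point): Point on the middle slot's centre line (10 mm wide, empty) at the plate's top, x = 0; rack axes. 6 to 16 mm below it a catch: a sprung slide with a roller at each end (18 mm across, upright axes at x = d - 14 and d + 14 mm) that reaches from +y to 3 mm past the centre line, and a rigid stop face at x = d + 28.5 mm. d lies anywhere in -18 to +18 mm, differs each time and is NOT reported: feel for it
- keeper (a joint): How far the sprung slide is pushed aside (+y), m: 0 = across the slot (empty, or shut behind the shank), 0.003 to 0.006 while the shank passes, at most 0.008; spring 1.5 N plus 250 N/m. The 6 mm shank meets it with its axis near x = d - 24 mm, takes 2 to 7 N along +x to pass, is caught from about d + 24 mm, and hits the rigid stop at d + 25.5 mm, where the force climbs steadily
- handle (a point): Point on the axis of the screwdriver's red handle, 43 mm above its lower end. Screwdriver 176 mm long, about 60 g; round handle 86 mm long, 24 mm across; steel shank 6 mm across, 90 mm long. Own y axis points along the tool from shank to handle end (up while it stands). Hung with the handle's lower end on the plate, this point is 43 mm above the plate's top
- shank (a point): Point on the axis of the screwdriver's shank, 11 mm below the handle's lower end (54 mm below the point handle): the part that meets the catch when the tool hangs. Axes as for handle
- block: Aluminium bench block, fixed, 44 x 44 x 50 mm high, origin under its centre, with a hole of 8 mm diameter and 44 mm depth in the middle of its top, in which the screwdriver stands upright; the handle's lower end is then 97 mm above the worktop, and the tool has to rise at least 45 mm to come out
- spanner_small_head (a point): Centre of the upper (ring) end of a loose combination spanner, 151 mm long, 50 g, that hangs in one of the outer slots; the end is 24 mm wide along the rack's y and 6 mm thick, and stands 22 mm above the plate. Which spanner hangs in which outer slot varies. Between the spanners' ends and the handle of a tool in the middle slot there are about 11 mm
- spanner_large_head (a point): The same for the larger spanner, 163 mm long; its upper end is 26 mm wide and stands 24 mm above the plate

How it is judged:
By the outcome, as a careful person would: the job done as asked, in the order asked, and still so for the second after the job is handed in, with the robot touching nothing.
It also fails if it takes over 43 s, if anything falls off the work surface, if the arm or the gripper's body presses on something with over 40 N, if the wrist force passes 120 N, or if a joint passes its speed limit or range.

ROBOT

A 6-joint arm with a two-finger parallel gripper is mounted at the origin on a cart in front of the work surface, level with it; the furniture and walls round the work are solid. World frame = base frame: x ahead of the robot, y to its left, z up, the work surface at z = 0. Lengths are in m, angles in rad, forces in N, time in s.
With the tool pointing down it reaches from about 0.225 to 0.875 m from the base axis. Payload 3.4 kg.
Tool frame: the origin (TCP) lies at the very end of the fingers, on their centre line; the grasp point (between the pads) lies 19 mm behind it (manip.hold_point_z is the distance from the TCP to the grasp point, in m); z points along the fingers, y is the line along which they close (so a half turn about z gives the same grasp; the last joint's range is limited). The gripper opens to 85 mm and grips with 20 to 120 N. Pads are 22 mm wide; open, the fingers measure 114 mm over their backs; the gripper's body (76 mm by 85 mm) begins 54 mm behind the grasp point. The pads swing forward as they close: fully open they stand 13 mm farther back than shut.
Start: joints at [1.102, 0.276, 1.505, -0, 1.361, -0.121], TCP at [0.196, 0.541, 0.231] pointing down, gripper open.
Joint ranges: [-2.89, 2.89], [-0.75, 2.08], [0.22, 2.7], [-1.18, 4.32], [0.11, 2.71], [-2.7, 2.7]. Speed limits (rad/s): [2.57, 2.57, 3.14, 3.14, 3.14, 3.14].

INTERFACE

Orientations are given as a unit quaternion [w, x, y, z].
In Python, from rig import readout, viewer, order, manip gives the robot as it stands. The module is installed in compiled form; this text tells all that it offers.
- The arm moves only by the tool send_rows, never from a script. Its arguments are lists of equal length, an entry for each row: "xyz": the shift along the world's x, y, z in m, a list of three; "delta_rot": the turn, a rotation vector about the world's x, y, z in degrees, a list of three. In form: {"xyz": [[tx, ty, tz], ...], "delta_rot": [[wx, wy, wz], ...]}. A call has 1 to 12 rows; each row shifts and turns the commanded pose from where the row before left it; what a row does not reach is not made up. A row lasts 1/10 s, in which the tool goes at most 50 mm and 8.59 degrees, less where a joint would pass 70% of its speed; a pose out of reach is approached as far as the arm can. A call with a gripper value outside its range is refused whole. "gripper" is the finger opening in m, from 0 to 0.0854, set as the call begins (left out, the last holds). The fingers move at their own pace and stop on an object; "force" is the grip in N (left out, the last holds). Time passes only in rows, so rows that do not move let the fingers close. It gives the time, the measured TCP pose, the force, the opening and the grip force at its end, in the units of the state.
- readout.get_state(): the state, without advancing time (a new reading comes with each control period).
- viewer.get_image(name): name is "side" or "top"; returns a dict with "color" (384x512x3 uint8, red, green, blue), "depth" (384x512 float32, m along the optical axis (not along the pixel's ray), 0 where there is no reading), "K" (3x3 intrinsics, pixels), "dist" ([k1, k2, p1, p2, k3] as OpenCV has them; the pictures are not rectified), "camera_from_world" (4x4, takes a point from world to camera coordinates). Camera axes: x right, y up, looking along -z (the intrinsics and any distortion apply to the point x, -y, -z); pixel columns grow to the right and rows downward; lengths in m; the calibration is good to about 2 mm. A picture is of the moment at which its call begins.
- order.sign_off(): hands the job in; it is judged then, once.
The state is a dict: "clock": time; "qpos": joint angles; "qd": joint speeds; "effort": joint torques, N m; "position": TCP position; "ee_rot": TCP orientation; "contact_force": force on the tool from outside, world axes, zero at the start; "moment": the same for the moment, N m; "width": finger opening in m; "gripper_force": force on a finger pad.
Only numpy, scipy, OpenCV 4.12 (cv2) and the standard library are available. Lean on these libraries where they do the work, as an engineer would, in place of code of your own. Each camera call takes 0.05 s, during which the arm holds its last target. There are 200 camera calls.

## Working session

There is one attempt and no reset: what is moved stays moved. The work goes in short steps, Python scripts to look and compute and a tool call to move; the robot and the scene stay as the last step left them, time stands still between calls to the robot, and variables do not carry over. Pictures are saved under pics/ and viewed, at most 10 in all, crops included, and the job is handed in when it is done.

Besides the shell and the picture viewer there is one more tool, called as a command line: name --argument value ..., lists and objects as JSON in quotes. send_rows: Moves the arm, as the interface text tells. Its arguments: {"type":"object","properties":{"xyz":{"type":"array"},"delta_rot":{"type":"array"},"gripper":{"type":"number"},"force":{"type":"number"}},"required":["xyz","delta_rot"]}

```bash
mkdir -p pics; cat > h.py <<'E'
import numpy as np,cv2,sys
from rig import readout,viewer,order,manip
def snap(n,f):
    d=viewer.get_image(n);cv2.imwrite(f'pics/{f}.png',d['color'][:,:,::-1]);np.savez(f'pics/{f}.npz',**{k:np.array(v) for k,v in d.items()});return d
def world(d,px,z=None):
    out=[]
    T=np.linalg.inv(d['camera_from_world'])
    for u,v in px:
        n=cv2.undistortPoints(np.array([[[u,v]]],float),np.array(d['K'],float),np.array(d['dist'],float))[0,0]
        r=np.array([n[0],-n[1],-1.]);
        if z is None: p=T[:3,:3]@(r*d['depth'][int(v),int(u)])+T[:3,3]
        else:
            w=T[:3,:3]@r; p=T[:3,3]+w*(z-T[2,3])/w[2]
        out.append(p)
    return np.array(out)
def cloud(d):
    h,w=d['depth'].shape
    uv=np.stack(np.meshgrid(np.arange(w),np.arange(h)),-1).reshape(-1,1,2).astype(float)
    n=cv2.undistortPoints(uv,np.array(d['K'],float),np.array(d['dist'],float))[:,0]
    z=d['depth'].reshape(-1,1); P=np.hstack([n[:,:1],-n[:,1:],-np.ones_like(z)])*z
    T=np.linalg.inv(d['camera_from_world']); return (P@T[:3,:3].T+T[:3,3]).reshape(h,w,3)
E
python3 - <<'E'
from h import *
a=snap('side','s0');b=snap('top','t0')
for d in(a,b):print(np.linalg.inv(d['camera_from_world']).round(3),d['K'])
print(readout.get_state(),manip.hold_point_z)
E
```

```text
[[-0.995  0.032 -0.099  0.322]
 [-0.101 -0.489  0.866  1.129]
 [-0.021  0.872  0.49   0.52 ]
 [ 0.     0.     0.     1.   ]] [[466.27809844   0.         254.88642354]
 [  0.         466.27809844 194.44440787]
 [  0.           0.           1.        ]]
[[-0.03   0.999 -0.043  0.369]
 [-1.    -0.029  0.009  0.388]
 [ 0.007  0.043  0.999  0.97 ]
 [ 0.     0.     0.     1.   ]] [[424.79129525   0.         260.48738135]
 [  0.         424.79129525 188.09807623]
 [  0.           0.           1.        ]]
{'clock': 0.1, 'qpos': array([ 1.10200894e+00,  2.76513065e-01,  1.50603200e+00, -1.27784240e-05,
        1.36070930e+00, -1.21008030e-01]), 'qd': array([-1.22179938e-03, -2.59227972e-04, -3.18638777e-03, -1.08104066e-03,
        1.78854174e-03,  9.57389688e-05]), 'effort': array([ 2.13821149e-03, -4.17699337e+01, -2.46404797e+01, -9.05240154e-05,
        5.84055248e-03, -4.85760722e-06]), 'position': array([0.19575753, 0.54013153, 0.23052673]), 'ee_rot': array([-2.35503452e-04,  1.73013289e-01,  9.84919140e-01, -7.96804495e-04]), 'contact_force': array([-0.69099359, -0.08548012, -0.55514692]), 'moment': array([ 0.01261755, -0.00339126,  0.00644891]), 'gripper_force': 0.0, 'width': 0.08543209147759215} 0.0187
```

View pics/s0.png

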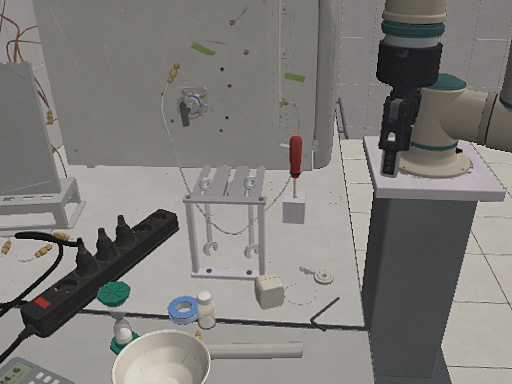

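View pics/t0.png

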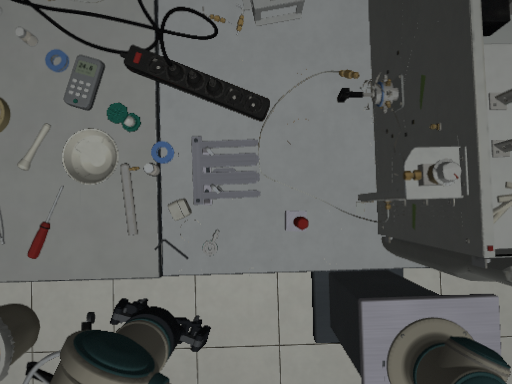

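Side view: the rack is at about (228,200), with the screwdriver in its block at (295,155)-(293,208). Top view: the slots open to the right (world -y), with the handle at (302,223) and the rack plate spanning cols 192-260, rows 136-203.

```bash
python3 - <<'E'
from h import *
a=dict(np.load('pics/s0.npz'));b=dict(np.load('pics/t0.npz'))
C=cloud(b);S=cloud(a)
sub=C[125:215,180:275].reshape(-1,3);m=(sub[:,2]>.146)&(sub[:,2]<.165);p=sub[m]
print('plate',len(p),p.min(0),p.max(0),np.median(p[:,2]));
r=cv2.minAreaRect((p[:,:2]*1000).astype(np.float32));print(r)
hi=sub[sub[:,2]>.165];print('heads',len(hi))
for lo,h in((-1,.355+.0),):pass
print(hi.round(3)[::3])
for n,X,d in(('top',C,b),('side',S,a)):
    c=d['color'].astype(int);m=(c[...,0]>110)&(c[...,1]<70)&(c[...,2]<80)&(X[...,2]>.08)&(X[...,2]<.3)&(np.abs(X[...,1]-.29)<.08)
    q=X[m];print(n,len(q),q.min(0),q.max(0),np.median(q,0))
    t=q[q[:,2]>q[:,2].max()-.006];print(' cap',t.mean(0),np.argwhere(m).mean(0))
    m=(X[...,2]>.044)&(X[...,2]<.056)&(np.abs(X[...,1]-.29)<.06)&(np.abs(X[...,0]-.3)<.1);q=X[m]
    if len(q):print(' block',len(q),cv2.minAreaRect((q[:,:2]*1000).astype(np.float32)))
# obstacles near
q=C[:, :].reshape(-1,3);q=q[(q[:,2]>.1)&(q[:,0]>.15)&(q[:,0]<.5)&(q[:,1]<.26)&(q[:,1]>-.1)]
print('panel',q[:,1].max(),q[:,2].max())
for nm,d,(x0,x1,y0,y1),k in(('cs',a,(170,330,120,280),5),('ct',b,(180,320,125,240),5.7)):
    cv2.imwrite(f'pics/{nm}.png',cv2.resize(d['color'][y0:y1,x0:x1,::-1],None,fx=k if k==5 else 5,fy=3.7 if k==5 else 5,interpolation=cv2.INTER_CUBIC))
E
```

```text
plate 2972 [0.37650348 0.38267407 0.14610508] [0.50654143 0.51236217 0.15974509] 0.15518000717697544
((442.25531005859375, 447.22430419921875), (130.2986297607422, 128.73512268066406), 0.7703408598899841)
heads 111
[[0.369 0.388 0.97 ]
 [0.369 0.388 0.97 ]
 [0.369 0.388 0.97 ]
 [0.484 0.481 0.171]
 [0.482 0.481 0.172]
 [0.48  0.483 0.174]
 [0.479 0.477 0.178]
 [0.477 0.479 0.178]
 [0.477 0.473 0.176]
 [0.475 0.477 0.175]
 [0.475 0.471 0.176]
 [0.474 0.474 0.175]
 [0.471 0.475 0.177]
 [0.471 0.47  0.175]
 [0.47  0.472 0.173]
 [0.468 0.472 0.174]
 [0.369 0.388 0.97 ]
 [0.369 0.388 0.97 ]
 [0.369 0.388 0.97 ]
 [0.369 0.388 0.97 ]
 [0.369 0.388 0.97 ]
 [0.411 0.472 0.173]
 [0.41  0.473 0.174]
 [0.409 0.467 0.179]
 [0.407 0.469 0.179]
 [0.406 0.471 0.178]
 [0.405 0.465 0.179]
 [0.404 0.467 0.179]
 [0.404 0.462 0.176]
 [0.402 0.464 0.178]
 [0.4   0.468 0.178]
 [0.4   0.462 0.175]
 [0.398 0.466 0.177]
 [0.398 0.46  0.174]
 [0.396 0.461 0.172]
 [0.369 0.388 0.97 ]
 [0.369 0.388 0.97 ]]Traceback (most recent call last):
  File "<stdin>", line 12, in <module>
    return umr_minimum(a, axis, None, out, keepdims, initial, where)
ValueError: zero-size array to reduction operation minimum which has no identity
```

```bash
python3 - <<'E'
from h import *
a=dict(np.load('pics/s0.npz'));b=dict(np.load('pics/t0.npz'))
C=cloud(b);S=cloud(a)
print(C[223,302],b['color'][223,302],S[155,295],a['color'][155,295],C[223,296])
for n,X,d in(('top',C,b),('side',S,a)):
    c=d['color'].astype(int);m=(c[...,0]>90)&(c[...,1]<.5*c[...,0])&(c[...,2]<.5*c[...,0])&(X[...,2]>.08)&(X[...,2]<.25)&(np.abs(X[...,1]-.30)<.1)
    q=X[m];print(n,len(q))
    if len(q):
        print(q.min(0),q.max(0),np.median(q,0));t=q[q[:,2]>q[:,2].max()-.006];print(' cap',t.mean(0),t.min(0),t.max(0),np.argwhere(m).mean(0))
        for z in(.11,.13,.15,.17):
            t=q[abs(q[:,2]-z)<.006]
            if len(t):print(z,t.min(0),t.max(0))
    m=(X[...,2]>.044)&(X[...,2]<.056)&(np.abs(X[...,1]-.29)<.06)&(np.abs(X[...,0]-.3)<.1);q=X[m]
    if len(q):print(' block',len(q),cv2.minAreaRect((q[:,:2]*1000).astype(np.float32)))
q=C.reshape(-1,3);q=q[(q[:,2]>.05)&(q[:,2]<.9)&(q[:,0]>.15)&(q[:,0]<.5)&(q[:,1]<.26)&(q[:,1]>-.1)]
print('panel',q[:,1].max() if len(q) else 0,np.percentile(q[:,2],[1,50,99]) if len(q) else 0)
cv2.imwrite('pics/cs.png',cv2.resize(a['color'][120:280,170:330,::-1],(600,600),interpolation=cv2.INTER_CUBIC))
cv2.imwrite('pics/ct.png',cv2.resize(b['color'][125:240,180:320,::-1],None,fx=5,fy=5,interpolation=cv2.INTER_CUBIC))
E
```

```text
[0.33559661 0.30571091 0.18022624] [95 27 25] [0.33535301 0.31400133 0.14798956] [94 36 35] [0.33571295 0.31637186 0.17488213]
top 53
[0.32819126 0.29640108 0.1783836 ] [0.34128236 0.31147091 0.18440625] [0.33541598 0.30417995 0.18152404]
 cap [0.33490079 0.30474761 0.18136567] [0.32819126 0.29826261 0.17846582] [0.34128236 0.31147091 0.18440625] [223.43396226 302.67924528]
 block 288 ((334.7532653808594, 304.9653625488281), (43.742515563964844, 43.461158752441406), 88.30619049072266)
side 285
[0.3240163  0.30146115 0.10814274] [0.34185488 0.31802751 0.18372776] [0.33243903 0.31331905 0.15394025]
 cap [0.33410438 0.30930162 0.18108203] [0.32674957 0.30146115 0.17777955] [0.34185488 0.3148401  0.18372776] [152.55087719 296.61052632]
0.11 [0.32690117 0.30594555 0.10814274] [0.34048218 0.31564996 0.11554831]
0.13 [0.32538825 0.30616595 0.12413348] [0.33890375 0.31673568 0.13594779]
0.15 [0.3240163  0.30559801 0.14493805] [0.33925737 0.31773634 0.15583791]
0.17 [0.32444705 0.30513664 0.16409814] [0.34140723 0.31785486 0.1759822 ]
 block 287 ((336.11566162109375, 304.6803894042969), (50.25221252441406, 44.14099884033203), 87.38536834716797)
panel 0.21462270714774231 [0.06569495 0.40149094 0.48855655]
```

View pics/ct.png

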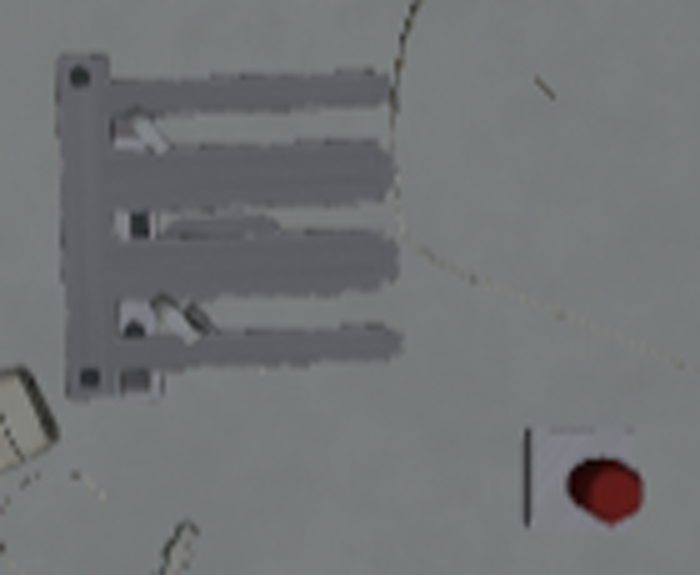

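View pics/cs.png

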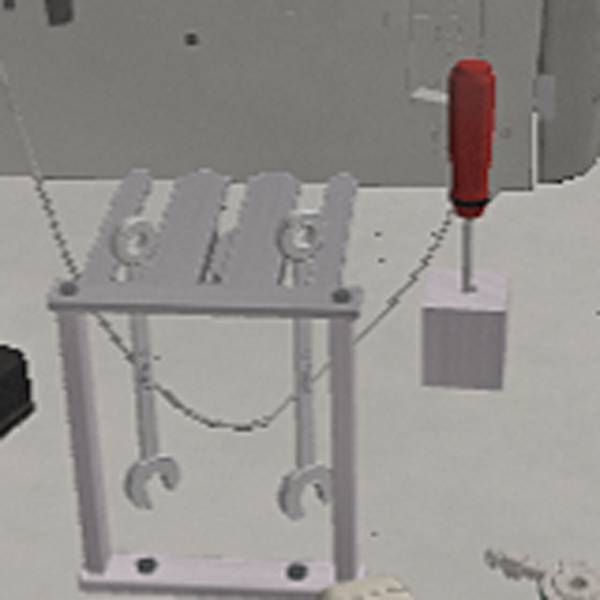

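Crop of the top view: the middle slot lies between prongs 2 and 3 (crop rows ~205-235), and the catch slide is visible at crop cols ~165-285. The rack is turned slightly from the world axes. Side crop: a spanner hangs in each outer slot with its ring up.

```bash
python3 - <<'E'
from h import *
b=dict(np.load('pics/t0.npz'))
C=cloud(b);g=cv2.cvtColor(b['color'],cv2.COLOR_RGB2GRAY).astype(float)
g=cv2.blur(g,(5,1))
E=[]
for u in list(range(236,257,2)):
    p=g[130:212,u];th=(np.percentile(p,15)+np.percentile(p,85))/2
    s=p-th;k=np.where(s[:-1]*s[1:]<0)[0];r=130+k+s[k]/(s[k]-s[k+1])
    w=world(b,[(u,x) for x in r],z=.155)
    print(u,r.round(1),w[:,0].round(4),w[0,1].round(4))
# prong tips / back edge along rows
g=cv2.cvtColor(b['color'],cv2.COLOR_RGB2GRAY).astype(float)
for v in (143,144,158,160,162,176,178,180,193,194):
    p=g[v,185:275]
    z=C[v,185:275,2];k=np.where(z>.14)[0]
    print(v,'cols',185+k.min(),185+k.max(),world(b,[(185+k.min()-.5,v),(185+k.max()+.5,v)],z=.155)[:,:2].round(4).tolist())
print('catch',world(b,[(180+165/5,125+225/5),(180+285/5,125+228/5)],z=.145))
E
```

```text
236 [139.3 147.3 153.3 166.1 169.5 183.7 190.2 197.8] [0.4993 0.4838 0.4722 0.4474 0.441  0.4136 0.401  0.3866] 0.425
238 [139.3 147.  152.9 166.  170.3 183.8 190.2 197.8] [0.4992 0.4842 0.4729 0.4476 0.4392 0.4133 0.4009 0.3864] 0.4211
240 [139.4 146.6 152.5 165.9 170.1 183.7 190.3 197.8] [0.4988 0.485  0.4735 0.4476 0.4396 0.4133 0.4006 0.3862] 0.4173
242 [139.4 146.3 152.4 165.9 170.  183.8 190.3 197.4] [0.4987 0.4854 0.4736 0.4475 0.4397 0.4131 0.4005 0.3869] 0.4134
244 [139.4 146.2 152.2 166.  170.  183.8 190.3 196.8] [0.4987 0.4855 0.4739 0.4472 0.4395 0.4129 0.4004 0.388 ] 0.4096
246 [139.  146.1 152.1 166.  170.1 183.8 190.1 196.7] [0.4993 0.4856 0.4739 0.4471 0.4391 0.4129 0.4007 0.3881] 0.4057
248 [138.6 146.1 152.2 165.8 170.2 183.2 189.6 196.8] [0.5    0.4854 0.4737 0.4473 0.4389 0.4138 0.4016 0.3878] 0.4018
250 [138.5 146.1 152.3 165.5 170.1 182.8 189.2 196.8] [0.5001 0.4854 0.4734 0.4479 0.4389 0.4145 0.4022 0.3876] 0.398
252 [138.2 146.1 152.3 165.  170.2 182.9 189.  196.8] [0.5006 0.4853 0.4733 0.4487 0.4387 0.4143 0.4024 0.3876] 0.3941
254 [138.5 145.8 152.5 164.9 170.4 182.7 188.9 196.7] [0.5    0.4858 0.4727 0.4489 0.4382 0.4144 0.4026 0.3875] 0.3902
256 [139.3 145.8 153.7 164.3 171.3 181.6 189.2 196.5] [0.4983 0.4856 0.4704 0.4499 0.4363 0.4164 0.4018 0.3878] 0.3864
143 cols 192 257 [[0.4946, 0.5109], [0.4909, 0.3837]]
144 cols 192 257 [[0.4927, 0.511], [0.489, 0.3838]]
158 cols 192 258 [[0.4656, 0.5116], [0.4618, 0.3827]]
160 cols 192 258 [[0.4617, 0.5117], [0.458, 0.3828]]
162 cols 192 258 [[0.4579, 0.5117], [0.4541, 0.3829]]
176 cols 193 259 [[0.4308, 0.5104], [0.4271, 0.3818]]
178 cols 193 259 [[0.427, 0.5105], [0.4232, 0.3819]]
180 cols 193 258 [[0.4231, 0.5106], [0.4194, 0.3839]]
193 cols 193 259 [[0.3982, 0.5112], [0.3944, 0.3827]]
194 cols 193 259 [[0.3962, 0.5112], [0.3925, 0.3828]]
catch [[0.44212003 0.47180549 0.145     ]
 [0.43958519 0.42516434 0.145     ]]
```

```bash
python3 - <<'E'
from h import *
for f in('t0','s0'):
    b=dict(np.load(f'pics/{f}.npz'));q=cloud(b)[b['depth']>0]
    q=q[(q[:,0]>.05)&(q[:,0]<.6)&(q[:,1]>0)&(q[:,1]<.30)&(q[:,2]>.03)]
    for y in np.arange(0,.3,.03):
        s=''
        for x in np.arange(.1,.6,.04):
            k=q[(abs(q[:,0]-x-.02)<.02)&(abs(q[:,1]-y-.015)<.015)]
            s+=f'{k[:,2].max():6.2f}' if len(k)>2 else '   -- '
        print(f'{y:.2f}',s)
E
```

```text
0.00   0.15   --    --    --    --    --    --    --    --    --    --    --   0.40
0.03    --    --    --    --    --   0.42  0.42  0.42  0.43  0.42  0.44  0.40  0.41
0.06    --    --    --   0.41  0.47  0.46  0.42  0.40  0.44  0.41  0.43  0.40  0.45
0.09    --    --    --   0.38  0.51  0.47  0.47  0.47  0.47  0.47  0.47  0.47  0.47
0.12    --    --    --    --   0.47  0.47  0.46  0.46  0.47  0.47  0.47  0.47  0.46
0.15    --    --    --    --    --   0.19  0.42  0.49  0.42  0.33  0.33  0.23  0.24
0.18    --    --    --    --    --    --   0.42  0.47  0.44  0.37  0.34  0.33  0.19
0.21    --    --    --    --    --    --    --   0.44   --    --    --   0.30  0.30
0.24    --    --    --    --    --    --    --    --    --    --    --    --   0.28
0.27    --    --    --    --    --   0.18  0.18   --    --    --    --    --   0.24
0.00    --    --    --   0.38  0.38   --    --    --    --    --    --    --    -- 
0.03    --    --    --   0.40  0.37   --    --    --    --    --    --    --    -- 
0.06    --    --    --   0.40  0.40   --    --    --    --    --    --    --    -- 
0.09    --    --    --   0.38  0.40  0.41  0.41  0.41  0.41  0.41  0.41  0.41  0.41
0.12    --    --    --    --   0.38  0.41  0.41  0.41  0.41  0.41  0.41  0.41  0.41
0.15    --    --    --    --    --   0.19  0.41  0.41   --   0.33  0.34  0.24  0.24
0.18    --    --    --    --    --    --   0.41  0.41  0.40   --   0.34  0.33  0.19
0.21    --    --    --    --    --    --    --    --    --    --    --   0.30  0.30
0.24    --    --    --    --    --    --    --    --    --    --    --    --   0.28
0.27    --    --    --    --    --   0.18  0.18   --    --    --    --    --   0.24
```

send_rows --xyz '[[0.0139,-0.0235,0],[0.0139,-0.0235,0],[0.0139,-0.0235,0],[0.0139,-0.0235,0],[0.0139,-0.0235,0],[0.0139,-0.0235,0],[0.0139,-0.0235,0],[0.0139,-0.0235,0],[0.0139,-0.0235,0],[0.0139,-0.0235,0],[0,0,0],[0,0,0]]' --delta_rot '[[0,0,2.05],[0,0,2.05],[0,0,2.05],[0,0,2.05],[0,0,2.05],[0,0,2.05],[0,0,2.05],[0,0,2.05],[0,0,2.05],[0,0,2.05],[0,0,0],[0,0,0]]' --gripper 0.0854 --force 60

```text
clock: 1.3
position: [0.3349, 0.3054, 0.2311]
ee_rot: [-0.0, -0.004, 1.0, 0.0]
contact_force: [-0.1, -0.4, 1.0]
width: 0.0855
gripper_force: 0.0
```

```bash
python3 - <<'E'
from h import *
s=snap('side','s1');s=readout.get_state();print(s['position'],s['ee_rot'],s['contact_force'],s['qpos'])
E
```

```text
[0.33469156 0.30589852 0.23115715] [-3.48309865e-04 -4.57724794e-03  9.99989424e-01  2.80967836e-04] [-0.11856588 -0.32382471  0.95319598] [ 5.86125422e-01  9.12741467e-02  1.74360126e+00  8.82766454e-04
  1.30699077e+00 -9.94055737e-01]
```

View pics/s1.png

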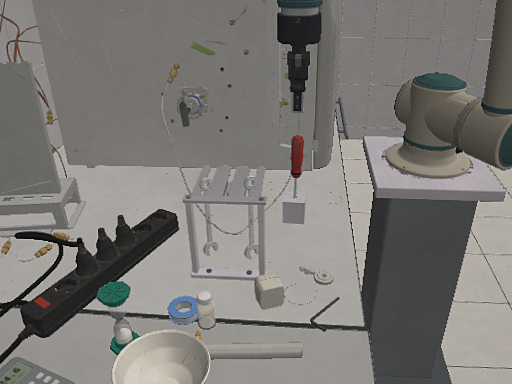

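The gripper at (297,100) hangs directly above the handle top at (297,137), so I can descend.

send_rows --xyz '[[0,0,-0.012],[0,0,-0.012],[0,0,-0.012],[0,0,-0.012],[0,0,-0.012],[0,0,-0.012],[0,0,-0.012],[0,0,-0.011],[0,0,0],[0,0,0]]' --delta_rot '[[0,0,0],[0,0,0],[0,0,0],[0,0,0],[0,0,0],[0,0,0],[0,0,0],[0,0,0],[0,0,0],[0,0,0]]'

```text
clock: 2.35
position: [0.3347, 0.3057, 0.1359]
ee_rot: [-0.0, -0.005, 1.0, -0.0]
contact_force: [-0.0, 0.1, -0.7]
width: 0.0855
gripper_force: 0.0
```

send_rows --xyz '[[0,0,0],[0,0,0],[0,0,0],[0,0,0],[0,0,0],[0,0,0],[0,0,0],[0,0,0]]' --delta_rot '[[0,0,0],[0,0,0],[0,0,0],[0,0,0],[0,0,0],[0,0,0],[0,0,0],[0,0,0]]' --gripper 0.015 --force 60

```text
clock: 3.15
position: [0.3353, 0.3056, 0.1366]
ee_rot: [0.0, -0.005, 1.0, 0.0]
contact_force: [-0.5, -0.5, 4.7]
width: 0.0214
gripper_force: 58.7
```

send_rows --xyz '[[0,0,0.005],[0,0,0.01],[0,0,0.012],[0,0,0.012],[0,0,0.012],[0,0,0.012],[0,0,0.007],[0,0,0],[0,0,0]]' --delta_rot '[[0,0,0],[0,0,0],[0,0,0],[0,0,0],[0,0,0],[0,0,0],[0,0,0],[0,0,0],[0,0,0]]'

```text
clock: 4.05
position: [0.3347, 0.3055, 0.2062]
ee_rot: [-0.0, -0.005, 1.0, 0.0]
contact_force: [0.4, 1.0, -1.0]
width: 0.0216
gripper_force: 58.7
```

send_rows --xyz '[[0,0.015,0],[0,0.02,0],[0,0.02,0],[0.008,0,0],[0.02,0,0],[0.02,0,0],[0.02,0,0],[0.02,0,0],[0.02,0,0],[0,0,0],[0,0,0]]' --delta_rot '[[0,0,0],[0,0,0],[0,0,0],[0,0,0],[0,0,0],[0,0,0],[0,0,0],[0,0,0],[0,0,0],[0,0,0],[0,0,0]]'

```text
clock: 5.15
position: [0.4439, 0.3597, 0.2058]
ee_rot: [-0.001, -0.004, 1.0, -0.0]
contact_force: [-0.6, 0.5, -0.4]
width: 0.0216
gripper_force: 58.8
```

```bash
python3 - <<'E'
from h import *
a=snap('side','s2');b=snap('top','t2')
s=readout.get_state();print(s['clock'],s['position'],s['contact_force'],s['width'])
S=cloud(a);c=a['color'].astype(int)
m=(c[...,0]>60)&(c[...,1]<.55*c[...,0])&(c[...,2]<.55*c[...,0])&(S[...,2]>.12)&(S[...,2]<.3)&(np.abs(S[...,1]-.36)<.06)&(np.abs(S[...,0]-.44)<.06)
q=S[m];print(len(q),q.min(0),q.max(0),np.median(q,0));k=np.argwhere(m);print(k.min(0),k.max(0))
cv2.imwrite('pics/cs2.png',cv2.resize(a['color'][60:260,170:310,::-1],(560,800)[:2] if 0 else (420,600),interpolation=cv2.INTER_CUBIC))
cv2.imwrite('pics/m2.png',np.hstack([cv2.resize(a['color'][80:230,175:300,::-1],(400,480),interpolation=cv2.INTER_CUBIC),cv2.resize(b['color'][110:230,180:280,::-1],(400,480),interpolation=cv2.INTER_CUBIC)]))
E
```

```text
5.25 [0.44264835 0.36006401 0.20609243] [-0.42451905 -0.66455634 -0.06441141] 0.021939149107717524
164 [0.42960113 0.35601344 0.16694373] [0.44978191 0.40628555 0.26820131] [0.43668768 0.36621415 0.19088817]
[110 231] [155 241]
```

View pics/m2.png

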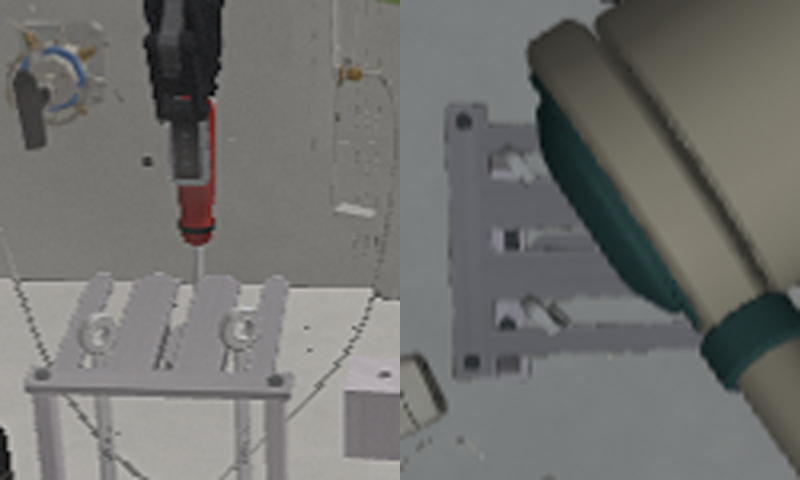

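The held tool hangs in front of the rack, with the shank at crop (199,265). The gap between prong tips 2 and 3 spans about 181-207 at row 280, so they are nearly in line. I'll check this numerically.

```bash
python3 - <<'E'
from h import *
a=dict(np.load('pics/s2.npz'));g=cv2.cvtColor(a['color'],cv2.COLOR_RGB2GRAY)
for v in range(158,192,3):print(v,g[v,222:244])
S=cloud(a)
for v in range(166,192,3):
  z=S[v,:,2];print(v,[(u,round(float(S[v,u,0]),4),round(float(S[v,u,1]),3)) for u in range(205,262) if (.14<z[u]<.17)!=(.14<z[u-1]<.17)])
E
```

```text
158 [117 118 119 117 117 117 118 117 120 119 118 117 118 111 112 138 131 115
 116 116 118 115]
161 [122 119 119 119 118 120 120 118 119 120 121 118 121 114 108 139 131 116
 116 117 117 117]
164 [119 118 117 118 117 119 117 119 117 121 118 118 118 110 109 141 132 118
 117 117 118 117]
167 [134 136 136 133 134 135 141 146 155 136 118 118 119 106 110 127 142 136
 130 132 130 133]
170 [133 133 131 132 135 135 134 131 141 164 167 168 170 133 121 134 134 130
 134 133 133 132]
173 [132 132 135 137 134 135 143 130 154 166 167 166 148 142 140 133 130 133
 133 135 133 132]
176 [134 132 135 134 135 141 129 151 169 164 165 146 136 135 134 134 132 133
 135 133 131 131]
179 [134 134 135 138 144 130 151 166 164 167 168 148 133 133 133 133 134 132
 135 133 135 138]
182 [136 136 135 148 119  89 148 152 133 128 131 133 135 133 133 135 134 136
 134 132 139 124]
185 [136 136 143 117  81 122 141 134 136 128 132 137 136 135 136 134 135 136
 134 136 135 121]
188 [137 140 118  83 119 137 136 138 123 131 136 135 134 135 136 135 136 135
 132 134 136 137]
191 [141 125  91  90 127 138 136 127 131 135 135 134 13
[... 476 characters left out ...]
0.4007, 0.408)]
175 [(208, 0.5512, 0.123), (214, 0.4724, 0.422), (229, 0.4994, 0.119), (234, 0.4376, 0.42), (249, 0.4059, 0.464), (256, 0.3996, 0.418)]
178 [(213, 0.4718, 0.434), (228, 0.4996, 0.134), (233, 0.438, 0.43), (245, 0.4117, 0.471), (256, 0.3987, 0.428)]
181 [(210, 0.4693, 0.47), (211, 0.5382, 0.152), (212, 0.4718, 0.444), (228, 0.4968, 0.152), (231, 0.442, 0.428), (238, 0.3215, 1.129), (239, 0.4259, 0.443), (243, 0.4151, 0.471), (251, 0.4033, 0.462)]
184 [(206, 0.4762, 0.471), (248, 0.4471, 0.164), (249, 0.4064, 0.464)]
187 []
190 [(208, 0.5361, 0.201), (209, 0.4711, 0.475), (246, 0.4482, 0.194), (248, 0.4076, 0.47), (252, 0.4345, 0.192), (253, 0.3993, 0.471), (261, 0.414, 0.188)]
```

```bash
python3 - <<'E'
from h import *
a=dict(np.load('pics/s2.npz'))
for v,l,r in((170,229.8,234.9),(173,229.6,234.2),(176,228.8,232.9)):
    print(world(a,[(l,v),(r,v),((l+r)/2,v)],z=.155).round(4).tolist())
for v,u in((158,236.6),(164,236.7)):
    ps=[world(a,[(u,v)],z=z)[0] for z in(.1,.2)]
    t=(.36-ps[0][1])/(ps[1][1]-ps[0][1]);print((ps[0]+t*(ps[1]-ps[0])).round(4))
E
```

```text
[[0.448, 0.3995, 0.155], [0.439, 0.399, 0.155], [0.4435, 0.3992, 0.155]]
[[0.4466, 0.4112, 0.155], [0.4386, 0.4107, 0.155], [0.4426, 0.411, 0.155]]
[[0.4463, 0.4227, 0.155], [0.4392, 0.4223, 0.155], [0.4428, 0.4225, 0.155]]
[0.4411 0.36   0.1602]
[0.4414 0.36   0.148 ]
```

send_rows --xyz '[[0.0015,0,-0.003],[0,0,-0.003],[0,0,-0.003],[0,0.006,0],[0,0.006,0],[0,0.004,0],[0,0.002,0],[0,0.002,0],[0,0.002,0],[0,0.002,0]]' --delta_rot '[[0,0,0],[0,0,0],[0,0,0],[0,0,0],[0,0,0],[0,0,0],[0,0,0],[0,0,0],[0,0,0],[0,0,0]]'

```text
clock: 6.25
position: [0.4445, 0.3847, 0.1973]
ee_rot: [-0.0, -0.005, 1.0, 0.0]
contact_force: [0.1, -0.4, -0.9]
width: 0.0216
gripper_force: 58.8
```

```bash
python3 - <<'E'
from h import *
a=snap('side','s3')
s=readout.get_state();print(s['clock'],s['position'],s['contact_force'],s['moment'],s['width'])
cv2.imwrite('pics/m3.png',cv2.resize(a['color'][120:200,200:280,::-1],(600,600),interpolation=cv2.INTER_CUBIC))
E
```

```text
6.3 [0.4445453  0.38502631 0.19732927] [-0.17078003 -0.04745611 -0.28503483] [0.00183341 0.01499574 0.0015111 ] 0.021885711639166618
```

View pics/m3.png

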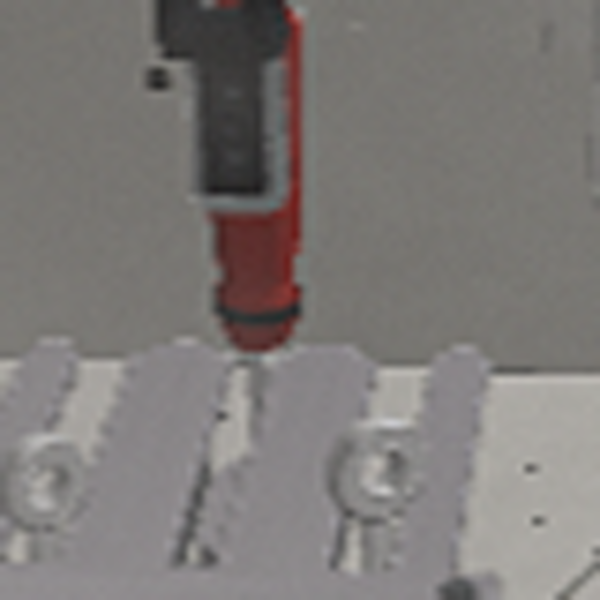

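The shank at crop (245,365) sits centred in the slot mouth (225-270) and the handle base is just above the plate. There is no contact force.

send_rows --xyz '[[0,0.003,0],[0,0.003,0],[0,0.003,0],[0,0.003,0],[0,0.003,0],[0,0.003,0],[0,0.003,0],[0,0.003,0],[0,0.003,0],[0,0,0]]' --delta_rot '[[0,0,0],[0,0,0],[0,0,0],[0,0,0],[0,0,0],[0,0,0],[0,0,0],[0,0,0],[0,0,0],[0,0,0]]'

```text
clock: 7.3
position: [0.4445, 0.4121, 0.1973]
ee_rot: [0.0, -0.005, 1.0, 0.0]
contact_force: [-0.5, 0.1, -1.1]
width: 0.0219
gripper_force: 58.8
```

send_rows --xyz '[[0,0.002,0],[0,0.002,0],[0,0.002,0],[0,0.002,0]]' --delta_rot '[[0,0,0],[0,0,0],[0,0,0],[0,0,0]]'

```text
clock: 7.7
position: [0.4445, 0.4197, 0.1973]
ee_rot: [-0.0, -0.005, 1.0, 0.0]
contact_force: [0.5, 0.6, -0.5]
width: 0.0218
gripper_force: 58.8
```

send_rows --xyz '[[0,0.002,0],[0,0.002,0]]' --delta_rot '[[0,0,0],[0,0,0]]'

```text
clock: 7.9
position: [0.4445, 0.4238, 0.1973]
ee_rot: [0.0, -0.005, 1.0, 0.0]
contact_force: [0.1, 0.6, -1.5]
width: 0.0215
gripper_force: 58.8
```

send_rows --xyz '[[0,0.002,0],[0,0.002,0]]' --delta_rot '[[0,0,0],[0,0,0]]'

```text
clock: 8.1
position: [0.4447, 0.4275, 0.1973]
ee_rot: [0.0, -0.005, 1.0, -0.0]
contact_force: [1.4, -1.1, -1.4]
width: 0.022
gripper_force: 59.0
```

send_rows --xyz '[[0,0.001,0],[0,0.001,0],[0,0.001,0]]' --delta_rot '[[0,0,0],[0,0,0],[0,0,0]]'

```text
clock: 8.4
position: [0.4451, 0.4303, 0.1973]
ee_rot: [0.001, -0.005, 1.0, -0.0]
contact_force: [2.0, -2.6, -0.2]
width: 0.0213
gripper_force: 59.1
```

send_rows --xyz '[[0,0.001,0],[0,0.001,0],[0,0.001,0]]' --delta_rot '[[0,0,0],[0,0,0],[0,0,0]]'

```text
clock: 8.7
position: [0.4448, 0.4339, 0.1974]
ee_rot: [0.0, -0.005, 1.0, 0.0]
contact_force: [2.5, 0.0, -1.4]
width: 0.0219
gripper_force: 58.9
```

send_rows --xyz '[[0,0.001,0],[0,0.001,0],[0,0.001,0],[0,0.001,0]]' --delta_rot '[[0,0,0],[0,0,0],[0,0,0],[0,0,0]]'

```text
clock: 9.1
position: [0.4446, 0.438, 0.1974]
ee_rot: [0.0, -0.005, 1.0, 0.0]
contact_force: [2.6, 0.5, -1.8]
width: 0.0212
gripper_force: 58.9
```

send_rows --xyz '[[0,0.002,0],[0,0.002,0],[0,0.002,0],[0,0.002,0],[0,0.002,0]]' --delta_rot '[[0,0,0],[0,0,0],[0,0,0],[0,0,0],[0,0,0]]'

```text
clock: 9.6
position: [0.4445, 0.4476, 0.1973]
ee_rot: [-0.0, -0.005, 1.0, -0.0]
contact_force: [2.7, -1.7, -0.4]
width: 0.0218
gripper_force: 59.0
```

send_rows --xyz '[[0,0.0015,0],[0,0.0015,0],[0,0.0015,0],[0,0.0015,0]]' --delta_rot '[[0,0,0],[0,0,0],[0,0,0],[0,0,0]]'

```text
clock: 10.0
position: [0.4445, 0.4537, 0.1973]
ee_rot: [-0.0, -0.005, 1.0, 0.0]
contact_force: [2.8, -1.4, -1.2]
width: 0.0216
gripper_force: 59.0
```

send_rows --xyz '[[0,0.0015,0],[0,0.0015,0],[0,0.0015,0]]' --delta_rot '[[0,0,0],[0,0,0],[0,0,0]]'

```text
clock: 10.3
position: [0.4445, 0.4582, 0.1973]
ee_rot: [-0.0, -0.005, 1.0, 0.0]
contact_force: [2.5, -1.8, -1.6]
width: 0.0215
gripper_force: 59.0
```

send_rows --xyz '[[0,0.0015,0],[0,0.0015,0],[0,0.0015,0]]' --delta_rot '[[0,0,0],[0,0,0],[0,0,0]]'

```text
clock: 10.6
position: [0.4445, 0.4627, 0.1973]
ee_rot: [-0.0, -0.005, 1.0, 0.0]
contact_force: [3.2, -1.7, -0.9]
width: 0.0215
gripper_force: 59.0
```

send_rows --xyz '[[0,0.001,0],[0,0.001,0],[0,0.001,0]]' --delta_rot '[[0,0,0],[0,0,0],[0,0,0]]'

```text
clock: 10.9
position: [0.4445, 0.4661, 0.1973]
ee_rot: [0.0, -0.005, 1.0, 0.001]
contact_force: [2.1, 0.6, -1.2]
width: 0.0216
gripper_force: 58.9
```

send_rows --xyz '[[0,0.001,0],[0,0.001,0],[0,0.001,0]]' --delta_rot '[[0,0,0],[0,0,0],[0,0,0]]'

```text
clock: 11.2
position: [0.4445, 0.469, 0.1974]
ee_rot: [0.0, -0.005, 1.0, 0.0]
contact_force: [2.1, 0.5, -0.7]
width: 0.0215
gripper_force: 58.8
```

send_rows --xyz '[[0,0.001,0],[0,0.001,0]]' --delta_rot '[[0,0,0],[0,0,0]]'

```text
clock: 11.4
position: [0.4444, 0.471, 0.1974]
ee_rot: [-0.0, -0.005, 1.0, 0.0]
contact_force: [2.8, 1.4, -2.0]
width: 0.0218
gripper_force: 58.8
```

send_rows --xyz '[[0,0.0005,0],[0,0.0005,0]]' --delta_rot '[[0,0,0],[0,0,0]]'

```text
clock: 11.6
position: [0.4444, 0.4719, 0.1974]
ee_rot: [-0.0, -0.005, 1.0, 0.0]
contact_force: [1.7, 1.0, -0.7]
width: 0.0216
gripper_force: 58.8
```

send_rows --xyz '[[0,0.0005,0],[0,0.0005,0]]' --delta_rot '[[0,0,0],[0,0,0]]'

```text
clock: 11.8
position: [0.4444, 0.4728, 0.1974]
ee_rot: [-0.0, -0.005, 1.0, 0.0]
contact_force: [1.6, 1.5, -1.3]
width: 0.0217
gripper_force: 58.8
```

send_rows --xyz '[[0,0.0005,0],[0,0.0005,0]]' --delta_rot '[[0,0,0],[0,0,0]]'

```text
clock: 12.0
position: [0.4444, 0.4738, 0.1974]
ee_rot: [-0.0, -0.005, 1.0, 0.0]
contact_force: [2.3, 1.3, -0.9]
width: 0.0218
gripper_force: 58.8
```

send_rows --xyz '[[0,0.0005,0],[0,0.0005,0]]' --delta_rot '[[0,0,0],[0,0,0]]'

```text
clock: 12.2
position: [0.4442, 0.4746, 0.1973]
ee_rot: [-0.0, -0.005, 1.0, -0.0]
contact_force: [-0.1, 1.5, -0.2]
width: 0.0218
gripper_force: 58.8
```

send_rows --xyz '[[0,0.0005,0],[0,0,0]]' --delta_rot '[[0,0,0],[0,0,0]]'

```text
clock: 12.4
position: [0.4441, 0.4749, 0.1973]
ee_rot: [-0.0, -0.005, 1.0, -0.0]
contact_force: [0.6, 0.1, 0.0]
width: 0.0214
gripper_force: 58.9
```

send_rows --xyz '[[0,0.0005,0],[0,0,0]]' --delta_rot '[[0,0,0],[0,0,0]]'

```text
clock: 12.6
position: [0.444, 0.4752, 0.1971]
ee_rot: [-0.001, -0.005, 1.0, -0.0]
contact_force: [0.4, 0.4, -0.2]
width: 0.0218
gripper_force: 58.9
```

send_rows --xyz '[[0,0.0005,0],[0,0,0]]' --delta_rot '[[0,0,0],[0,0,0]]'

```text
clock: 12.8
position: [0.4442, 0.4758, 0.1971]
ee_rot: [-0.0, -0.005, 1.0, -0.0]
contact_force: [-0.3, -0.2, -1.6]
width: 0.0216
gripper_force: 58.9
```

send_rows --xyz '[[0,0.0005,0],[0,0,0]]' --delta_rot '[[0,0,0],[0,0,0]]'

```text
clock: 13.0
position: [0.4444, 0.4765, 0.1972]
ee_rot: [-0.0, -0.005, 1.0, -0.0]
contact_force: [-0.3, -0.1, -1.5]
width: 0.0218
gripper_force: 58.9
```

send_rows --xyz '[[0,0.0005,0],[0,0,0]]' --delta_rot '[[0,0,0],[0,0,0]]'

```text
clock: 13.2
position: [0.4444, 0.4768, 0.1972]
ee_rot: [-0.0, -0.005, 1.0, -0.0]
contact_force: [-0.2, -0.8, -1.0]
width: 0.0217
gripper_force: 59.0
```

send_rows --xyz '[[0,0.0005,0],[0,0,0]]' --delta_rot '[[0,0,0],[0,0,0]]'

```text
clock: 13.4
position: [0.4445, 0.477, 0.1972]
ee_rot: [-0.0, -0.005, 1.0, -0.001]
contact_force: [0.2, -1.8, -0.4]
width: 0.0216
gripper_force: 59.2
```

send_rows --xyz '[[0,0.0005,0],[0,0,0]]' --delta_rot '[[0,0,0],[0,0,0]]'

```text
clock: 13.6
position: [0.4445, 0.4772, 0.1972]
ee_rot: [-0.0, -0.005, 1.0, -0.001]
contact_force: [-0.7, -3.9, 0.7]
width: 0.0217
gripper_force: 59.4
```

The stop has been reached, so I'll build up the press.

send_rows --xyz '[[0,0.0005,0],[0,0,0]]' --delta_rot '[[0,0,0],[0,0,0]]'

```text
clock: 13.8
position: [0.4445, 0.4775, 0.1972]
ee_rot: [-0.0, -0.005, 1.0, -0.001]
contact_force: [0.0, -5.4, 0.5]
width: 0.0219
gripper_force: 59.9
```

send_rows --xyz '[[0,0.0005,0],[0,0,0]]' --delta_rot '[[0,0,0],[0,0,0]]'

```text
clock: 14.0
position: [0.4445, 0.4776, 0.1972]
ee_rot: [-0.0, -0.005, 1.0, -0.002]
contact_force: [0.4, -6.0, 0.7]
width: 0.0216
gripper_force: 60.1
```

send_rows --xyz '[[0,0.0005,0],[0,0,0]]' --delta_rot '[[0,0,0],[0,0,0]]'

```text
clock: 14.2
position: [0.4445, 0.4777, 0.1972]
ee_rot: [-0.0, -0.005, 1.0, -0.002]
contact_force: [0.4, -6.8, 1.2]
width: 0.0218
gripper_force: 60.3
```

send_rows --xyz '[[0,0.0005,0],[0,0.0005,0],[0,0,0]]' --delta_rot '[[0,0,0],[0,0,0],[0,0,0]]'

```text
clock: 14.5
position: [0.4445, 0.4779, 0.1972]
ee_rot: [-0.0, -0.005, 1.0, -0.003]
contact_force: [0.4, -8.4, 1.1]
width: 0.0221
gripper_force: 60.7
```

send_rows --xyz '[[0,0.0005,0],[0,0,0]]' --delta_rot '[[0,0,0],[0,0,0]]'

```text
clock: 14.7
position: [0.4445, 0.4781, 0.1972]
ee_rot: [-0.0, -0.005, 1.0, -0.003]
contact_force: [1.8, -9.2, 2.3]
width: 0.0213
gripper_force: 60.9
```

send_rows --xyz '[[0,0.0005,0],[0,0,0],[0,0,0],[0,0,0],[0,0,0],[0,0,0]]' --delta_rot '[[0,0,0],[0,0,0],[0,0,0],[0,0,0],[0,0,0],[0,0,0]]'

```text
clock: 15.3
position: [0.4445, 0.4782, 0.1972]
ee_rot: [-0.0, -0.005, 1.0, -0.004]
contact_force: [0.6, -8.8, 2.2]
width: 0.022
gripper_force: 61.1
```

send_rows --xyz '[[0,0.0008,0],[0,0,0],[0,0,0],[0,0,0],[0,0,0]]' --delta_rot '[[0,0,0],[0,0,0],[0,0,0],[0,0,0],[0,0,0]]'

```text
clock: 15.8
position: [0.4445, 0.4784, 0.1972]
ee_rot: [-0.0, -0.005, 1.0, -0.004]
contact_force: [0.1, -10.7, 2.9]
width: 0.0215
gripper_force: 61.6
```

send_rows --xyz '[[0,-0.0015,0],[0,-0.0015,0],[0,-0.0015,0],[0,0,0],[0,0,0]]' --delta_rot '[[0,0,0],[0,0,0],[0,0,0],[0,0,0],[0,0,0]]'

```text
clock: 16.3
position: [0.4445, 0.4774, 0.1972]
ee_rot: [-0.0, -0.005, 1.0, -0.001]
contact_force: [-0.3, -5.5, 0.1]
width: 0.0217
gripper_force: 59.8
```

send_rows --xyz '[[0,0,-0.0005],[0,0,-0.0005],[0,0,-0.0005],[0,0,0]]' --delta_rot '[[0,0,0],[0,0,0],[0,0,0],[0,0,0]]'

```text
clock: 16.7
position: [0.4446, 0.4774, 0.1963]
ee_rot: [0.0, -0.005, 1.0, -0.0]
contact_force: [0.2, -5.7, 2.6]
width: 0.022
gripper_force: 60.2
```

send_rows --xyz '[[0,0,-0.0005],[0,0,0]]' --delta_rot '[[0,0,0],[0,0,0]]'

```text
clock: 16.9
position: [0.4446, 0.4774, 0.1958]
ee_rot: [0.0, -0.005, 1.0, -0.0]
contact_force: [0.4, -6.2, 1.6]
width: 0.0217
gripper_force: 60.2
```

send_rows --xyz '[[0,-0.0005,0],[0,-0.0005,0],[0,0,0]]' --delta_rot '[[0,0,0],[0,0,0],[0,0,0]]'

```text
clock: 17.2
position: [0.4446, 0.4772, 0.1957]
ee_rot: [0.0, -0.005, 1.0, 0.0]
contact_force: [-0.6, -4.1, 2.0]
width: 0.0215
gripper_force: 59.8
```

send_rows --xyz '[[0,0,-0.0005],[0,0,0]]' --delta_rot '[[0,0,0],[0,0,0]]'

```text
clock: 17.4
position: [0.4446, 0.4771, 0.1949]
ee_rot: [0.0, -0.005, 1.0, 0.0]
contact_force: [0.1, -3.6, 2.8]
width: 0.0216
gripper_force: 59.8
```

send_rows --xyz '[[0,0,-0.0005],[0,0,0]]' --delta_rot '[[0,0,0],[0,0,0]]'

```text
clock: 17.6
position: [0.4446, 0.4771, 0.1948]
ee_rot: [0.0, -0.005, 1.0, 0.0]
contact_force: [-0.4, -4.5, 4.1]
width: 0.0217
gripper_force: 60.1
```

send_rows --xyz '[[0,-0.0005,0],[0,-0.0005,0],[0,0,0]]' --delta_rot '[[0,0,0],[0,0,0],[0,0,0]]' --force 20

```text
clock: 17.9
position: [0.4446, 0.4768, 0.1948]
ee_rot: [0.0, -0.005, 1.0, 0.001]
contact_force: [-0.5, -1.5, 3.8]
width: 0.0217
gripper_force: 59.7
```

send_rows --xyz '[[0,0,0],[0,0,0],[0,0,0],[0,0,0],[0,0,0]]' --delta_rot '[[0,0,0],[0,0,0],[0,0,0],[0,0,0],[0,0,0]]' --gripper 0.055

```text
clock: 18.4
position: [0.4444, 0.476, 0.1941]
ee_rot: [-0.0, -0.005, 1.0, 0.0]
contact_force: [-0.2, 0.3, -0.9]
width: 0.0551
gripper_force: 0.0
```

```bash
python3 - <<'E'
from h import *
a=snap('side','s4')
s=readout.get_state();print(s['clock'],s['position'],s['contact_force'],s['width'])
cv2.imwrite('pics/m4.png',cv2.resize(a['color'][100:220,180:300,::-1],(600,600),interpolation=cv2.INTER_CUBIC))
E
```

```text
18.45 [0.44444811 0.47601408 0.19415468] [-0.15423842  0.23010733 -0.05351689] 0.055071246952968035
```

View pics/m4.png

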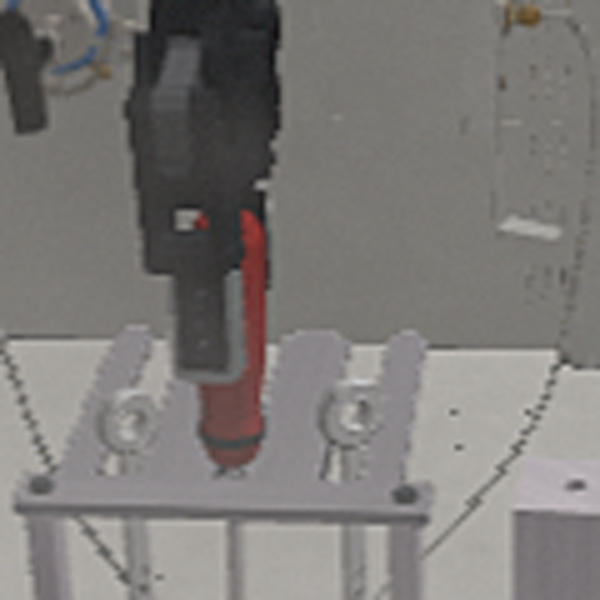

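The handle rests on the plate with its base at crop (232,460), upright between both spanners. I'll withdraw straight up.

send_rows --xyz '[[0,0,0.004],[0,0,0.008],[0,0,0.015],[0,0,0.02],[0,0,0.025],[0,0,0.025],[0,0,0.025],[0,0,0],[0,0,0],[0,0,0],[0,0,0]]' --delta_rot '[[0,0,0],[0,0,0],[0,0,0],[0,0,0],[0,0,0],[0,0,0],[0,0,0],[0,0,0],[0,0,0],[0,0,0],[0,0,0]]'

```text
clock: 19.55
position: [0.444, 0.4755, 0.3148]
ee_rot: [-0.001, -0.005, 1.0, -0.001]
contact_force: [0.1, 0.6, -0.1]
width: 0.0552
gripper_force: 0.0
```

```bash
python3 - <<'E'
from h import *
a=snap('side','s5')
cv2.imwrite('pics/m5.png',cv2.resize(a['color'][100:260,170:330,::-1],(600,600),interpolation=cv2.INTER_CUBIC))
S=cloud(a);c=a['color'].astype(int)
m=(c[...,0]>60)&(c[...,1]<.55*c[...,0])&(c[...,2]<.55*c[...,0])&(np.abs(S[...,1]-.476)<.05)&(np.abs(S[...,0]-.44)<.05)&(S[...,2]<.27)
q=S[m];print(len(q),q.min(0),q.max(0))
for z in(.17,.19,.21,.23):print(z,q[abs(q[:,2]-z)<.006].mean(0))
E
```

```text
169 [0.42935644 0.46949112 0.19048106] [0.44724788 0.48871489 0.24111011]
0.17 [nan nan nan]
0.19 [0.43095813 0.47801398 0.19345324]
0.21 [0.43200416 0.48064871 0.21042809]
0.23 [0.43406861 0.48317483 0.23110042]<stdin>:7: RuntimeWarning: Mean of empty slice.
  ret = um.true_divide(
```

View pics/m5.png

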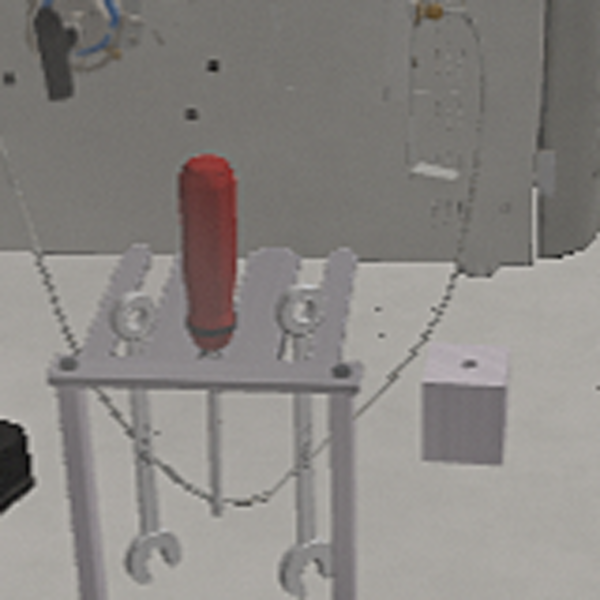

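The screwdriver hangs upright in the middle slot, with the handle at crop (208,250) and the shank below at (215,450). The spanners are unmoved and the gripper is clear, so I'm handing in.

```bash
python3 -c "
from rig import order;print(order.sign_off())"
```

```text
the job is handed in; nothing more can be done
None
```

The screwdriver hangs handle up in the middle slot, past the catch and pressed home at about 10 N; both spanners look unmoved, the gripper is clear, and the job is handed in at about 20 s (no verdict was returned).

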